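# Square a coated plate in the spotter's corner and clamp it

## Task

Take the pusher from its rack and, with its rubber tip on the plate's glass edges, nudge the coated plate on the spotter until it lies flush against both stop rails in their corner; do not ram it, touch its white coating with the pusher, or touch the plate with the gripper or arm. Then hang the pusher back upright in its slot and let go, and after that swing the hold-down bar over until its rubber foot rests on the plate's clear border. Leave the other things on the bench as they are.

Things in the scene. Friction and masses are not known exactly. Their poses are not given: they have to be found in the camera images.
- spotter: Cream plate spotter fixed to the bench, 270 mm (x) by 340 mm (y), yaw up to 12 degrees. Origin: centre of its underside; x away from the robot, y left, z up. Black stage 46 mm above the origin, x -95 to +119, y -105 to +155 mm (housing round it 6 mm lower). Blue parked head on a post at its far right (x 65 to 115, y -170 to -124), 155 mm high.
- corner (a point): Inner corner of the two aluminium stop rails (12 mm wide, 6 mm above the stage), at stage height, 46 mm above the bench; axes as the spotter's. The far rail runs from here along -y, the left rail along -x; the stage lies towards -x, -y. Plate home: its origin at (-50, -50, 0) mm from here.
- plate: Square glass plate 100 x 100 x 5 mm, 0.1 to 0.2 kg, lying loose and sliding easily on the stage, 20 to 55 mm short of each rail and turned up to 17 degrees from square. White coating 76 x 76 x 1.5 mm centred on its top; a clear 12 mm border of bare glass all round. Origin: centre of its underside; x and y along its edges.
- pusher: Hand pusher 125 mm long, 70 g, hanging upright. Origin: centre of the bottom face of its red rubber tip; z up along it. Red tip 16 mm diameter, 16 mm high; steel rod 8 mm diameter; white collar 40 mm diameter at z = 65 to 70 mm; blue rubber handle 26 x 26 mm square (sides along its x and y), z = 70 to 125 mm.
- collar (a point): Centre of the underside of the pusher's collar, on its axis, 65 mm above its tip's bottom face.
- rack: White rack fixed to the bench, 80 x 80 mm, 95 mm high. Origin: centre of its underside. Its 7 mm top plate has a slot 16 mm wide along x, from its open end at x = -35 mm (towards the robot) to x = +15 mm; a post stands below it at x = 26 to 40 mm. To take the pusher, lift it a little and draw it level out along -x. Rack and glass tank may have swapped sides.
- slot (a point): Where the pusher's collar rests: on the slot's centre line over the rack's centre, on the top plate's upper face, 95 mm above the bench. Axes as the rack's. The pusher hangs here with its tip 30 mm above the bench.
- bar (a joint): Angle of the spotter's steel hold-down bar, rad: 0 = level, its rubber foot on the border of a plate that is home; 1.57 = upright. It swings from its hinge beyond the far rail towards the robot, over the plate's left border. Starts at 1.25 to 1.6. Friction holds it above about 1.1; below that it sinks shut slowly and its weight keeps it down. Under 2 N at the ball moves it. Stop at 1.75.
- bar_hinge (a point): Hinge axis of the bar (along the spotter's y), 58 mm above the bench, 30 mm beyond the far rail's inner face and 7 mm inside the left rail's inner face. Its axes are turned with the bar.
- bar_ball (a point): Centre of the black ball knob, 24 mm diameter, at the bar's free end; with the bar at 0 it is 168 mm towards the robot from the hinge and 20 mm above it, about 38 mm on the robot's side of a plate that is home. The bar is 10 mm wide; raised, the top of the ball stands up to 240 mm above the bench.
- tank: Glass developing tank with a lid, 110 x 85 mm, 120 mm high, loose; leave alone. Origin: centre of its underside.
- bottle_clear: Clear glass bottle, blue cap, 68 mm diameter, 140 mm high; leave alone. Origin: centre of its underside.
- bottle_amber: Amber glass bottle, blue cap, 68 mm diameter, 140 mm high; leave alone. Origin: centre of its underside.
- jar: Glass jar, white cap, 60 mm diameter, 75 mm high; leave alone. Origin: centre of its underside.
- plate_box: Cardboard box of spare plates with one white plate on top, 120 x 120 mm, 34 mm high; leave alone. Origin: centre of its underside.
- timer: White kitchen-style timer, 56 mm diameter, 38 mm high; leave alone. Origin: centre of its underside.
Mind the look-alikes: they are no part of the job. What is shaped like the rack but red is not meant. Leave any yellow look-alike of the pusher alone.

How it is judged:
On the way, in this order (a step that is already met when the one before it is completed fails the run):
1. the pusher is taken out of its rack, held in the gripper (distance between collar and slot above 0.04 m and contact force between the fingers and pusher above 1 N), for 0.2 s.
2. with the pusher in hand and the bar still raised, the plate lies flush against both rails (all of step 1 and value of joint bar above 0.8 rad and x of plate in the frame of corner between -0.0515 and -0.0485 m and y of plate in the frame of corner between -0.0515 and -0.0485 m and angle between the x axis of plate and the x axis of corner, either way round below 0.02 rad and angle between plate's own z axis and vertical below 0.03 rad), for 0.2 s.
3. the pusher hangs in its slot again, let go, the bar still raised (horizontal distance between collar and slot below 0.01 m and z of collar in the frame of slot between -0.003 and 0.003 m and angle between pusher's own z axis and vertical below 0.08 rad and contact force between the fingers and pusher below 0.1 N and value of joint bar above 0.8 rad), for 0.2 s.
4. the bar's foot rests on the plate (value of joint bar between -0.03 and 0.03 rad), for 0.2 s.
At the end, for the whole second after the job is handed in: Plate flat on the stage, far and left edges against the rails (within 1.5 mm, 0.02 rad); bar down on it (joint within 0.03 rad of 0); pusher let go, hanging by its collar in the slot (axis within 10 mm, height within 3 mm, upright within 0.08 rad); all at rest (all of step 4 and x of plate in the frame of corner between -0.0515 and -0.0485 m and y of plate in the frame of corner between -0.0515 and -0.0485 m and angle between the x axis of plate and the x axis of corner, either way round below 0.02 rad and angle between plate's own z axis and vertical below 0.03 rad and horizontal distance between collar and slot below 0.01 m and z of collar in the frame of slot between -0.003 and 0.003 m and angle between pusher's own z axis and vertical below 0.08 rad and contact force between the fingers and pusher below 0.1 N and linear speed of plate below 0.01 m/s and linear speed of pusher below 0.02 m/s); the robot touches nothing.
It fails at once if the gripper or the arm touches the glass plate (contact force between any of the fingers, the arm and plate above 0.5 N).
It fails at once if the pusher touches the white coating (contact force between pusher and plate_c1 above 0.3 N).
It fails at once if the plate is rammed (more than 40 N from the pusher) (contact force between pusher and plate above 40 N).
It fails at once if one of the other things on the bench is moved more than 20 mm (distance of any of tank, bottle_clear, bottle_amber, jar, plate_box, timer from where it was at the start of the episode above 0.02 m).
It also fails if it takes over 72 s, if anything falls off the work surface, if the arm or the gripper's body presses on something with over 40 N, if the wrist force passes 120 N, or if a joint passes its speed limit or range.

## Robot

A 6-joint arm with a two-finger parallel gripper is mounted at the origin on the work surface. World frame = base frame: x ahead of the robot, y to its left, z up, the work surface at z = 0. Lengths are in m, angles in rad, forces in N, time in s.
With the tool pointing down it reaches from about 0.375 to 0.975 m from the base axis. Payload 3.8 kg.
Tool frame: the origin (TCP) lies between the finger pads; the fingertips stand 22 mm ahead of it and the grasp point (between the pads) lies 3 mm ahead of it; z points along the fingers, y is the direction in which the jaws open and shut (so a half turn about z gives the same grasp; the last joint's range is limited). The gripper opens to 85 mm and grips with 20 to 120 N. Pads are 22 mm wide; open, the fingers measure 114 mm over their backs; the gripper's body (76 mm by 85 mm) begins 54 mm behind the grasp point. The pads swing forward as they close: fully open they stand 13 mm farther back than shut.
Start: joints at [1.178, 0.264, 1.604, -0, 1.274, -0.037], TCP at [0.235, 0.633, 0.253] pointing down, gripper open.
Joint ranges: [-2.63, 2.63], [-0.94, 2.18], [0.31, 2.57], [-1.31, 4.45], [0, 2.66], [-2.55, 2.55]. Speed limits (rad/s): [2.57, 2.57, 3.14, 3.14, 3.14, 3.14].

## Interface

Orientations are given as a rotation vector (axis times angle).
In Python, from workcell import * gives the robot as it stands.
- The arm moves only by the tool step_arm, never from a script. Its argument "motion" is a list that holds one entry, the list of rows, each a list of 7 numbers: the finger opening in m, from 0 to 0.0854, then the shift along the world's x, y, z in m, then the turn, a rotation vector about the world's x, y, z in degrees. A call has exactly 8 rows; each row is the pose to reach, as a shift and turn from the pose measured when the call began; what a row does not reach only later rows make up. A row lasts 1/8 s, in which the tool goes at most 62.5 mm and 10.7 degrees, less where a joint would pass 70% of its speed; a pose out of reach is approached as far as the arm can. A call with a gripper value outside its range is refused whole. The fingers move at their own pace and stop on an object; "newtons" is the grip in N (left out, the last holds). Time passes only in rows, so rows that repeat a pose let the fingers close, or fill a call up. It gives the time, the measured TCP pose, the force and the opening at its end, in the units of the state.
- read_state(): the state, without advancing time (a new reading comes with each control period).
- read_camera(name): name is "scene" or "top"; returns (picture, depth): 400x640x3 uint8, blue, green, red; 400x640 float32, m along the optical axis (not along the pixel's ray), 0 where there is no reading.
- get_calibration(name): a dict with "K" (3x3 intrinsics, pixels), "world_from_camera" (4x4, takes a point from camera to world coordinates). Camera axes: x right, y down, z forward; pixel columns grow to the right and rows downward; lengths in m; the calibration is good to about 2 mm. A picture is of the moment at which its call begins. get_calibration takes no time and is no camera call.
- finish_job(): hands the job in, once; it reports no verdict.
Trained networks look in the newest picture that a camera, given by its name, has taken for a name from the list of things; names that differ only in an ending like _2 or _b are one class to them, and where a whole thing is asked for, a point or a joint stands for the part that bears it (a point fixed in the world has none). Each returns a list of dicts, best first, with "score" (0 to 1); they miss things now and then, are a little off and sometimes report something else, mostly with a low value. They report only what shows in the picture. A call takes as long as a camera call. They do not tell look-alikes from the thing itself.
- spot_in(camera, thing): "xyz" ([x, y, z] in m, in the coordinates of the camera as it stood for that picture, good to about 4 mm: the middle of the surface that is visible of it).
- regions_of(camera, thing): "region" (400x640 bool, what is visible of it).
The state is a dict: "time": time; "q": joint angles; "joint_vel": joint speeds; "joint_torque": joint torques, N m; "tool_pos": TCP position; "tcp_rot": TCP orientation; "wrist_force": force on the tool from outside, world axes, zero at the start; "torque": the same for the moment, N m; "width": opening from 0.0 (shut) to 1.0 (fully open).
Only numpy, scipy, OpenCV 4.12 (cv2) and the standard library are available. Lean on these libraries where they do the work, as an engineer would, in place of code of your own. Each camera call takes 0.05 s, during which the arm holds its last target. There are 200 camera calls.

## Working session

There is one attempt and no reset: what is moved stays moved. The work goes in short steps, Python scripts to look and compute and a tool call to move; the robot and the scene stay as the last step left them, time stands still between calls to the robot, and variables do not carry over. Pictures are saved under pics/ and viewed, on a budget of 10 in all, crops included, one or two more only if the job needs it, and the job is handed in when it is done.

Besides the shell and the picture viewer there is one more tool, called after "Call:" as name(argument=value, ...) on one line, values as JSON. step_arm: Moves the arm, as the interface text tells. Its arguments: {"type":"object","properties":{"motion":{"type":"array"},"newtons":{"type":"number"}},"required":["motion"]}

```bash
mkdir -p pics; cat > h.py <<'E'
from workcell import *
import numpy as np, cv2
def w(cam,p):
    T=get_calibration(cam)["world_from_camera"]; T=np.array(T); return T[:3,:3]@np.array(p)+T[:3,3]
def cloud(cam,d):
    K=np.array(get_calibration(cam)["K"]); v,u=np.indices(d.shape)
    P=np.stack([(u-K[0,2])/K[0,0]*d,(v-K[1,2])/K[1,1]*d,d],-1)
    T=np.array(get_calibration(cam)["world_from_camera"]); return P@T[:3,:3].T+T[:3,3]
def pix(cam,p):
    T=np.linalg.inv(np.array(get_calibration(cam)["world_from_camera"])); c=T[:3,:3]@np.array(p)+T[:3,3]
    K=np.array(get_calibration(cam)["K"]); q=K@c; return q[:2]/q[2]
E
python3 - <<'E'
from h import *
np.set_printoptions(precision=4,suppress=True)
ims=[]
for c in("top","scene"):
    im,d=read_camera(c); cv2.imwrite(f"pics/{c}0.png",im); np.savez(f"{c}0.npz",im=im,d=d)
    print(c,np.array(get_calibration(c)["world_from_camera"]),np.array(get_calibration(c)["K"]))
    for t in["spotter","plate","pusher","rack","bar","bar_ball","tank","bottle_clear","bottle_amber","jar","plate_box","timer"]:
        print(t,[(round(r["score"],2),w(c,r["xyz"]).round(3).tolist()) for r in spot_in(c,t)[:3]])
print(read_state())
E
```

```text
top [[ 0.0099 -0.9879  0.1547  0.3353]
 [-0.9999 -0.0095  0.0036  0.0117]
 [-0.0021 -0.1547 -0.988   1.1241]
 [ 0.      0.      0.      1.    ]] [[374.8316   0.     320.902 ]
 [  0.     374.8316 196.7648]
 [  0.       0.       1.    ]]
spotter [(0.89, [0.536, -0.014, 0.049])]
plate [(0.64, [0.55, 0.023, 0.049]), (0.54, [0.467, -0.309, 0.059])]
pusher [(0.83, [0.455, -0.428, 0.103]), (0.55, [0.471, -0.316, 0.14])]
rack [(0.94, [0.302, -0.25, 0.09]), (0.9, [0.281, -0.392, 0.093]), (0.68, [0.462, -0.312, 0.06])]
bar [(0.72, [0.637, 0.11, 0.223])]
bar_ball [(0.48, [0.635, 0.114, 0.219])]
tank [(0.9, [0.501, 0.336, 0.102])]
bottle_clear [(0.96, [0.651, 0.447, 0.094]), (0.69, [0.717, 0.247, 0.073])]
bottle_amber [(0.77, [0.63, -0.45, 0.094])]
jar [(0.94, [0.714, 0.249, 0.073])]
plate_box [(0.74, [0.717, -0.293, 0.034])]
timer [(0.71, [0.662, 0.358, 0.032])]
scene [[ 0.5221  0.5893 -0.6165  1.3674]
 [ 0.8527 -0.3768  0.3619 -0.4835]
 [-0.019  -0.7146 -0.6992  1.0167]
 [ 0.      0.      0.      1.    ]] [[434.56     0.     323.9979]
 [  0.     434.56   205.2656]
 [  0.       0.       1.    ]
[... 493 characters left out ...]
]
bottle_clear [(0.89, [0.673, 0.438, 0.081])]
bottle_amber [(0.86, [0.661, -0.466, 0.088])]
jar [(0.74, [0.741, 0.233, 0.054]), (0.44, [0.677, 0.354, 0.022])]
plate_box [(0.56, [0.737, -0.301, 0.035])]
timer [(0.61, [0.68, 0.355, 0.023])]
{'time': 1.3, 'q': array([ 1.1781,  0.2639,  1.604 ,  0.    ,  1.2737, -0.0369]), 'joint_vel': array([ 0.0008,  0.    ,  0.0001, -0.0009, -0.0005,  0.0002]), 'joint_torque': array([ -0.0012, -51.508 , -36.7706,  -0.0005,   0.0009,  -0.    ]), 'tool_pos': array([0.2351, 0.6327, 0.2533]), 'tcp_rot': array([-0.5559, -3.092 ,  0.    ]), 'wrist_force': array([ 0.3178, -0.9107, -0.0371]), 'torque': array([ 0.0085,  0.0312, -0.0197]), 'width': 0.9989765577965616}
```

View pics/top0.png

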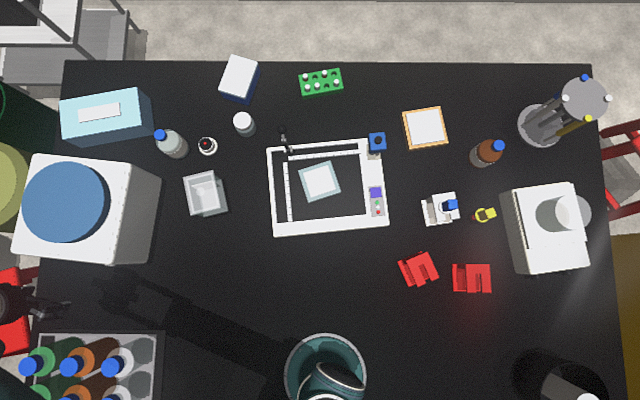

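View pics/scene0.png

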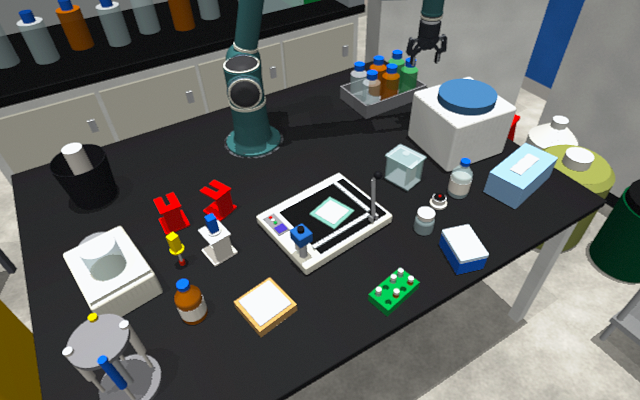

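The top view shows the spotter around (328,187) with the plate at (318,181). The white rack with the blue pusher is at (440,207), the yellow look-alike at (485,214), and the red racks at (418,268) and (472,278). In the scene view the bar stands upright at (374,200).

```bash
python3 - <<'E'
from h import *
np.set_printoptions(precision=4,suppress=True)
crops=[]
for c in("top","scene"):
    z=np.load(c+"0.npz"); im,d=z["im"],z["d"]; P=cloud(c,d); hsv=cv2.cvtColor(im,cv2.COLOR_BGR2HSV)
    x,y,h=P[...,0],P[...,1],P[...,2]; ok=d>0
    def rect(m,n):
        m=m&ok; p=P[m]
        if len(p)<5: print(n,len(p));return
        r=cv2.minAreaRect(p[:,:2].astype(np.float32)); print(c,n,len(p),"c",np.array(r[0]),"s",np.array(r[1]),"a",round(r[2],2),"z",np.median(p[:,2]))
    near=(abs(x-.53)<.22)&(abs(y-.0)<.24)
    rect(near&(h>.03)&(h<.06)&ok,"spotter")
    rect(near&(h>.034)&(h<.06)&(hsv[...,2]>130)&(hsv[...,1]<60),"spotterwhite")
    ins=(abs(x-.55)<.075)&(abs(y-.022)<.075)&(h>.035)&(h<.07)
    rect(ins&(hsv[...,2]>200)&(hsv[...,1]<25),"coat")
    rect(ins&(hsv[...,2]>110),"plate")
    rk=(abs(x-.465)<.07)&(abs(y+.312)<.06)
    rect(rk&(h>.085)&(h<.105),"racktop")
    rect(rk&(h>.145)&(h<.165),"handletop")
    rect(rk&(h>.107)&(hsv[...,1]>100),"handle")
    rect((abs(x-.635)<.07)&(abs(y-.11)<.04)&(h>.205),"ball")
    b=ok&(abs(x-.635)<.08)&(abs(y-.11)<.04)&(h>.07); p=P[b]
    for lo in np.arange(.07,.25,.03):
        q=p[(p[:,2]>lo)&(p[:,2]<lo+.03)]
        if len(q): print(" bar z",lo,len(q),q.mean(0),q.min(0),q.max(0))
t=np.load("top0.npz")["im"]; s=np.load("scene0.npz")["im"]
a=cv2.resize(t[125:245,260:420],(800,600),interpolation=cv2.INTER_CUBIC);cv2.imwrite("pics/a.png",a)
b=cv2.resize(t[180:240,410:510],(400,240),interpolation=cv2.INTER_CUBIC)
e=cv2.resize(s[200:275,180:305],(400,240),interpolation=cv2.INTER_CUBIC)
f=cv2.resize(s[165:277,250:400],(480,360),interpolation=cv2.INTER_CUBIC)
o=np.zeros((600,800,3),np.uint8);o[:240,:400]=b;o[:240,400:]=e;o[240:,:480]=f;cv2.imwrite("pics/b.png",o)
E
```

```text
top spotter 10126 c [0.5348 0.0026] s [0.4776 0.4327] a 89.49 z 0.04459915742591625
top spotterwhite 5332 c [0.5827 0.0303] s [0.361  0.3887] a 6.31 z 0.041407982310317726
top coat 803 c [0.5725 0.0313] s [0.1423 0.0902] a 20.09 z 0.051898694077722185
top plate 1277 c [0.5712 0.0284] s [0.1439 0.1026] a 18.33 z 0.051344114191552936
top racktop 447 c [ 0.4742 -0.3283] s [0.075  0.0649] a 9.42 z 0.09488208565677403
top handletop 107 c [ 0.4728 -0.3264] s [0.0257 0.0256] a 5.48 z 0.15407572816557458
top handle 136 c [ 0.4716 -0.3262] s [0.0242 0.0261] a 6.2 z 0.15324324620493418
top ball 85 c [0.6433 0.1145] s [0.0228 0.0214] a 42.73 z 0.234593279308416
 bar z 0.07 6 [0.6389 0.1127 0.0837] [0.6378 0.11   0.0746] [0.6427 0.1177 0.0977]
 bar z 0.1 9 [0.6309 0.1133 0.1209] [0.6282 0.1098 0.1085] [0.6343 0.118  0.1297]
 bar z 0.13 10 [0.6299 0.1121 0.1477] [0.6262 0.1098 0.131 ] [0.6366 0.1168 0.1577]
 bar z 0.16 16 [0.6277 0.1135 0.176 ] [0.6242 0.1095 0.1621] [0.6325 0.1184 0.1897]
 bar z 0.19 23 [0.6301 0.114  0.2058] [0.6262 0.1091 0.1928] [0.6361 0.1188 0.2187]
 bar z 0.22 73 [0.6431 0
[... 534 characters left out ...]
255] a 7.83 z 0.15336215590989177
scene handle 177 c [ 0.4761 -0.3308] s [0.0275 0.0258] a 7.83 z 0.14174339965107008
scene ball 65 c [0.6478 0.1091] s [0.0275 0.0188] a 33.81 z 0.23128556610017714
 bar z 0.07 28 [0.6434 0.1113 0.085 ] [0.6396 0.1053 0.0702] [0.6469 0.1181 0.0987]
 bar z 0.1 40 [0.6395 0.1098 0.1157] [0.6318 0.104  0.1016] [0.6446 0.1173 0.1294]
 bar z 0.13 40 [0.6357 0.1102 0.1451] [0.6277 0.1054 0.1302] [0.6405 0.1167 0.1594]
 bar z 0.16 37 [0.6339 0.1107 0.1748] [0.6279 0.1051 0.1612] [0.6388 0.1173 0.189 ]
 bar z 0.19 16 [0.6341 0.1093 0.2005] [0.6309 0.1063 0.1919] [0.639  0.1164 0.2107]
 bar z 0.22 60 [0.6519 0.1092 0.2317] [0.6394 0.1003 0.2208] [0.6594 0.1233 0.2412]
```

View pics/a.png

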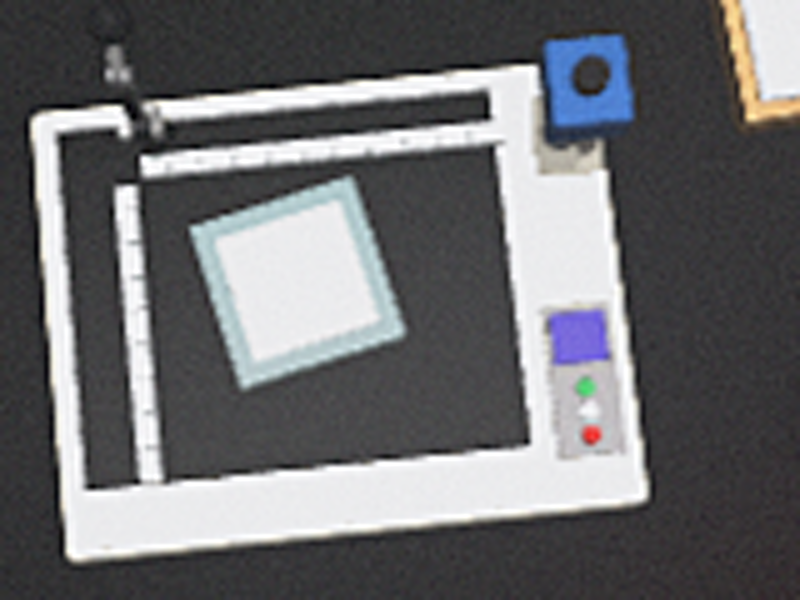

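View pics/b.png

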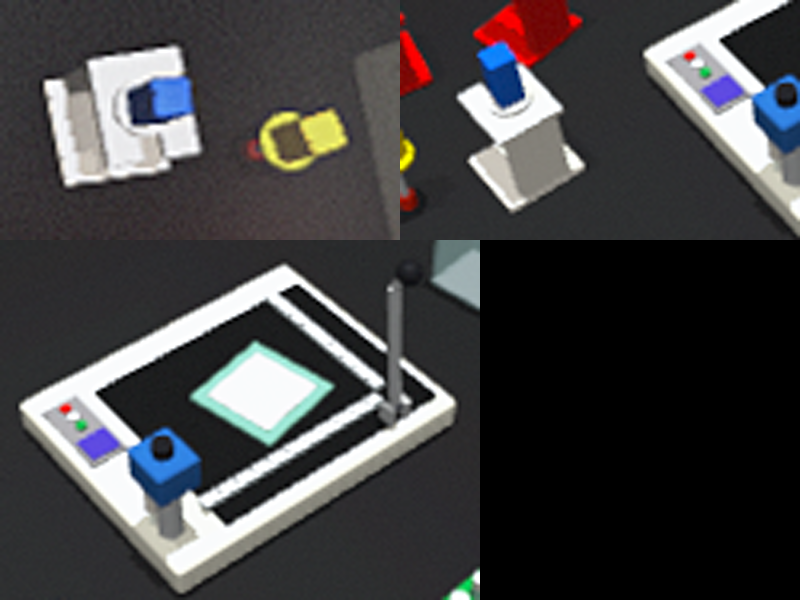

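```bash
cat >> h.py <<'E'
def ray(cam,uv,z):
    K=np.array(get_calibration(cam)["K"]); T=np.array(get_calibration(cam)["world_from_camera"])
    r=T[:3,:3]@np.linalg.inv(K)@[uv[0],uv[1],1]; return T[:3,3]+r*(z-T[2,3])/r[2]
E
python3 - <<'E'
from h import *
np.set_printoptions(precision=4,suppress=True)
tc=lambda p:(260-.5+(p[0]+.5)/5+0,125-.5+(p[1]+.5)/5)
sc=lambda p:(250-.5+(p[0]+.5)/3.2,165-.5+(p[1]-240+.5)*112/360)
def show(n,cam,f,pts,z):
    w_=np.array([ray(cam,f(p),z)[:2] for p in pts]); e=np.roll(w_,-1,0)-w_
    print(n,cam,w_.tolist() and w_,"c",w_.mean(0),"len",np.hypot(*e.T),"ang",np.degrees(np.arctan2(e[:,1],e[:,0])))
show("plate","top",tc,[(190,228),(353,178),(407,332),(243,388)],.051)
show("plate","scene",sc,[(255,342),(333,385),(270,445),(190,395)],.051)
show("spot","top",tc,[(33,117),(70,560),(648,500)],.040)
show("spot","scene",sc,[(22,407),(285,265),(455,408)],.040)
show("corner,farrail end,leftrail end","top",tc,[(140,181),(505,142),(162,482)],.052)
for c in("top","scene"):
    z=np.load(c+"0.npz"); im,d=z["im"],z["d"]; P=cloud(c,d)
    m=(d>0)&(abs(P[...,0]-.475)<.065)&(abs(P[...,1]+.33)<.065)&(P[...,2]>.084)&(P[...,2]<.105); hsv=cv2.cvtColor(im,cv2.COLOR_BGR2HSV)
    m&=(hsv[...,1]<60); p=P[m]
    r=cv2.minAreaRect(p[:,:2].astype(np.float32)); print(c,r, cv2.boxPoints(r))
E
```

```text
plate top [[ 0.5815  0.0847]
 [ 0.6125 -0.0107]
 [ 0.5209 -0.0426]
 [ 0.4871  0.0522]] c [0.5505 0.0209] len [0.1003 0.0971 0.1006 0.0998] ang [ -71.9798 -160.798   109.6089   18.997 ]
plate scene [[ 0.4902  0.0524]
 [ 0.5835  0.0844]
 [ 0.6174 -0.0103]
 [ 0.5198 -0.0409]] c [0.5527 0.0214] len [0.0986 0.1006 0.1022 0.0979] ang [  18.9096  -70.3186 -162.6167  107.5895]
spot top [[ 0.6511  0.1806]
 [ 0.3876  0.1508]
 [ 0.4255 -0.1827]] c [0.4881 0.0496] len [0.2651 0.3356 0.4277] ang [-173.5274  -83.528    58.1653]
spot scene [[ 0.4355 -0.1834]
 [ 0.3946  0.1505]
 [ 0.6645  0.173 ]] c [0.4982 0.0467] len [0.3364 0.2709 0.4237] ang [  96.9871    4.7771 -122.7197]
corner,farrail end,leftrail end top [[ 0.6093  0.1146]
 [ 0.6349 -0.1001]
 [ 0.4321  0.0978]] c [0.5588 0.0374] len [0.2162 0.2834 0.178 ] ang [-83.1891 135.7051   5.4188]
top ((0.47421446442604065, -0.32830241322517395), (0.07498004287481308, 0.06485310196876526), 9.422160148620605) [[ 0.4319 -0.3025]
 [ 0.4425 -0.3664]
 [ 0.5165 -0.3542]
 [ 0.5059 -0.2902]]
scene ((0.4758508801460266, -0.3310660123825073), (0.07991071790456772, 0.06517049670219421), 8.946951866149902) [[ 0.4313 -0.3051]
 [ 0.4414 -0.3695]
 [ 0.5204 -0.357 ]
 [ 0.5103 -0.2927]]
```

Measured:
- **Pusher and rack:** pusher axis near (0.473, -0.329), rack yaw about 8–9°.
- **Spotter:** yaw about 6.4°, corner near (0.610, 0.114). That fits the bar seen at (0.641, 0.112).
- **Plate:** centre near (0.5515, 0.021), yaw about 18.7°.

I'll approach the pusher.

Call:
step_arm(motion=[[[0.085,0.03,-0.0525,0.006,0,0,-4],[0.085,0.06,-0.105,0.012,0,0,-8],[0.085,0.09,-0.1575,0.018,0,0,-12],[0.085,0.12,-0.21,0.024,0,0,-16],[0.085,0.15,-0.2625,0.03,0,0,-20],[0.085,0.18,-0.315,0.036,0,0,-24],[0.085,0.21,-0.3675,0.042,0,0,-28],[0.085,0.24,-0.42,0.048,0,0,-32]]])

```text
time: 2.3
tool_pos: [0.4759, 0.211, 0.3019]
tcp_rot: [1.389, 2.817, 0.001]
wrist_force: [0.5, 0.2, 0.6]
width: 0.997
```

Call:
step_arm(motion=[[[0.085,0,-0.06,0,0,0,-4],[0.085,0,-0.12,0,0,0,-8],[0.085,0,-0.18,0,0,0,-12],[0.085,0,-0.24,0,0,0,-16],[0.085,0,-0.3,0,0,0,-20],[0.085,0,-0.36,0,0,0,-24],[0.085,0,-0.42,0,0,0,-28],[0.085,0,-0.48,0,0,0,-30]]])

```text
time: 3.3
tool_pos: [0.4756, -0.2711, 0.3023]
tcp_rot: [2.072, 2.358, 0.002]
wrist_force: [-0.4, 0.2, 0.2]
width: 0.993
```

```bash
python3 -c "
from h import *
s=read_state();print(s);r=cv2.Rodrigues(s['tcp_rot'])[0];print(np.degrees(np.arctan2(r[1,1],r[0,1])),r[:,2])"
```

```text
{'time': 3.3, 'q': array([-5.64049643e-01, -6.86472088e-03,  1.81739860e+00,  8.29879424e-04,
        1.32895928e+00, -6.93169970e-01]), 'joint_vel': array([-0.77717824,  0.43331722, -0.4223477 ,  0.0051324 , -0.01546504,
       -0.51030529]), 'joint_torque': array([  2.4853389 , -39.69815969, -35.21897435,  -0.2376858 ,
         0.23753618,   0.59323512]), 'tool_pos': array([ 0.47558804, -0.27108494,  0.30228592]), 'tcp_rot': array([2.07244397e+00, 2.35846180e+00, 1.76429545e-03]), 'wrist_force': array([-0.42810365,  0.24831182,  0.15681544]), 'torque': array([-0.01230683, -0.08161242,  0.00587651]), 'width': 0.992743619991945}
7.386754975301995 [ 2.20509807e-03 -4.41540221e-04 -9.99997471e-01]
```

Call:
step_arm(motion=[[[0.085,-0.001,-0.03,0,0,0,0.5],[0.085,-0.0025,-0.058,-0.02,0,0,0.5],[0.085,-0.0025,-0.058,-0.05,0,0,0.5],[0.085,-0.0025,-0.058,-0.08,0,0,0.5],[0.085,-0.0025,-0.058,-0.11,0,0,0.5],[0.085,-0.0025,-0.058,-0.14,0,0,0.5],[0.085,-0.0025,-0.058,-0.16,0,0,0.5],[0.085,-0.0025,-0.058,-0.172,0,0,0.5]]])

```text
time: 4.3
tool_pos: [0.4728, -0.3288, 0.1292]
tcp_rot: [2.063, 2.368, 0.002]
wrist_force: [-0.4, 0.2, 0.1]
width: 0.995
```

Call:
step_arm(motion=[[[0.06,0,0,0,0,0,0],[0.04,0,0,0,0,0,0],[0.02,0,0,0,0,0,0],[0.01,0,0,0,0,0,0],[0.01,0,0,0,0,0,0],[0.01,0,0,0,0,0,0],[0.01,0,0,0,0,0,0],[0.01,0,0,0,0,0,0]]], newtons=45)

```text
time: 5.3
tool_pos: [0.4736, -0.3295, 0.1306]
tcp_rot: [2.061, 2.367, 0.002]
wrist_force: [0.1, -0.1, 5.6]
width: 0.3
```

```bash
python3 - <<'E'
from h import *
s=read_state();r=cv2.Rodrigues(s['tcp_rot'])[0];print(s['width']*.0854,s['tool_pos'],np.degrees(np.arctan2(r[1,1],r[0,1])),s['wrist_force'])
im,d=read_camera("scene")
t,_=read_camera("top")
o=np.hstack([cv2.resize(im[190:290,160:290],(400,308),interpolation=3),cv2.resize(t[160:260,380:510],(400,308),interpolation=3)]);cv2.imwrite("pics/c.png",o)
E
```

```text
0.025639146453573913 [ 0.47364031 -0.32947205  0.13057203] 7.892597393738822 [ 0.07134032 -0.09946389  5.63854603]
```

View pics/c.png

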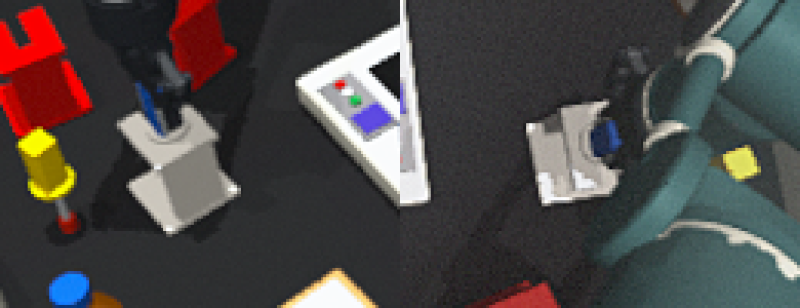

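The grip is good: 25.6 mm opening, on the blue handle in the white rack. Now I'll lift a little and draw it out along the rack's -x.

Call:
step_arm(motion=[[[0.01,0,0,0.006,0,0,0],[0.01,0,0,0.012,0,0,0],[0.01,-0.008,-0.001,0.012,0,0,0],[0.01,-0.023,-0.0035,0.012,0,0,0],[0.01,-0.038,-0.0055,0.012,0,0,0],[0.01,-0.053,-0.008,0.012,0,0,0],[0.01,-0.07,-0.0105,0.012,0,0,0],[0.01,-0.085,-0.0125,0.012,0,0,0]]])

```text
time: 6.4
tool_pos: [0.3873, -0.3422, 0.1426]
tcp_rot: [2.062, 2.366, 0.002]
wrist_force: [0.2, -0.4, -0.5]
width: 0.299
```

```bash
python3 - <<'E'
from h import *
s=read_state();r=cv2.Rodrigues(s['tcp_rot'])[0];print(s['width']*.0854,s['tool_pos'],np.degrees(np.arctan2(r[1,1],r[0,1])),s['wrist_force'],s['torque'])
im,d=read_camera("scene")
cv2.imwrite("pics/d.png",cv2.resize(im[170:270,130:290],(640,400),interpolation=3))
E
```

```text
0.025567039361523467 [ 0.38728918 -0.34216483  0.14260021] 7.867589126039847 [ 0.17504197 -0.39736924 -0.50055064] [-0.08300775  0.00261827  0.01892292]
```

View pics/d.png

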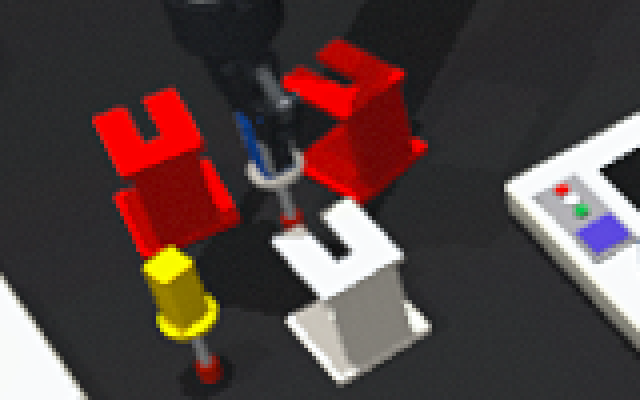

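The pusher is out and hangs upright in the gripper: collar at (275,170) in the crop, tip at (290,220), with the white rack's slot empty. Now I'll carry it to the near side of the plate.

Call:
step_arm(motion=[[[0.01,0,0,0.05,0,0,0],[0.01,0,0.02,0.1,0,0,0],[0.01,0.015,0.075,0.107,0,0,0],[0.01,0.03,0.133,0.107,0,0,0],[0.01,0.045,0.192,0.107,0,0,0],[0.01,0.06,0.251,0.107,0,0,0],[0.01,0.075,0.31,0.107,0,0,0],[0.01,0.0855,0.369,0.107,0,0,0]]])

```text
time: 7.45
tool_pos: [0.4716, 0.0289, 0.2497]
tcp_rot: [2.062, 2.366, 0.002]
wrist_force: [-0.4, -0.8, -0.8]
width: 0.294
```

Call:
step_arm(motion=[[[0.01,0,0,-0.01,0,0,0],[0.01,0,0,-0.03,0,0,0],[0.01,0,0,-0.05,0,0,0],[0.01,0,0,-0.065,0,0,0],[0.01,0,0,-0.075,0,0,0],[0.01,0,0,-0.085,0,0,0],[0.01,0,0,-0.085,0,0,0],[0.01,0,0,-0.085,0,0,0]]])

```text
time: 8.45
tool_pos: [0.472, 0.0288, 0.1652]
tcp_rot: [2.062, 2.366, 0.003]
wrist_force: [0.6, -1.2, -0.6]
width: 0.296
```

```bash
cat >> h.py <<'E'
def st():
    s=read_state();r=cv2.Rodrigues(s['tcp_rot'])[0];print(s['time'],s['width']*.0854,s['tool_pos'],np.degrees(np.arctan2(r[1,1],r[0,1])),r[:,2],s['wrist_force'])
E
python3 - <<'E'
from h import *
np.set_printoptions(precision=4,suppress=True)
st()
im,d=read_camera("scene"); print([pix("scene",p) for p in[(.4728,.0271,.055),(.61,.114,.052)]])
t,_=read_camera("top")
o=np.hstack([cv2.resize(im[150:270,250:400],(500,400),interpolation=3),cv2.resize(t[130:240,260:390],(300,254),interpolation=3,).repeat(1,0)[:254] if 0 else cv2.resize(t[130:240,260:342],(300,400),interpolation=3)]);cv2.imwrite("pics/e.png",o)
E
```

```text
8.45 0.02529470672460034 [0.472  0.0288 0.1652] 7.850023306868449 [ 0.0037 -0.0007 -1.    ] [ 0.5853 -1.1633 -0.5705]
[array([319.8587, 195.281 ]), array([366.3632, 210.9902])]
```

View pics/e.png

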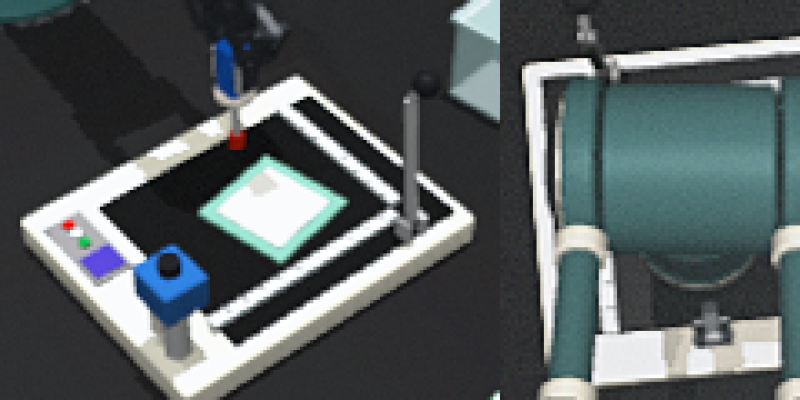

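The tip (crop 237,142) is just short of the plate's near edge, left of centre, as planned. Next: descend and nudge along the spotter's +x.

Call:
step_arm(motion=[[[0.01,0,0,-0.006,0,0,0],[0.01,0,0,-0.012,0,0,0],[0.01,0,0,-0.0167,0,0,0],[0.01,0.004,0.0004,-0.0167,0,0,0],[0.01,0.008,0.0009,-0.0167,0,0,0],[0.01,0.012,0.0013,-0.0167,0,0,0],[0.01,0.015,0.0017,-0.0167,0,0,0],[0.01,0.018,0.002,-0.0167,0,0,0]]])

```text
time: 9.55
tool_pos: [0.4902, 0.0309, 0.1487]
tcp_rot: [2.062, 2.366, 0.003]
wrist_force: [-0.5, -1.0, -0.5]
width: 0.299
```

Call:
step_arm(motion=[[[0.01,0.002,0.0002,0,0,0,0],[0.01,0.004,0.0004,0,0,0,0],[0.01,0.006,0.0007,0,0,0,0],[0.01,0.008,0.0009,0,0,0,0],[0.01,0.01,0.0011,0,0,0,0],[0.01,0.012,0.0013,0,0,0,0],[0.01,0.014,0.0016,0,0,0,0],[0.01,0.016,0.0018,0,0,0,0]]])

```text
time: 10.55
tool_pos: [0.5062, 0.0328, 0.1486]
tcp_rot: [2.062, 2.366, 0.003]
wrist_force: [-0.2, 0.6, -0.8]
width: 0.304
```

```bash
cat >> h.py <<'E'
def plate():
    im,d=read_camera("scene"); hsv=cv2.cvtColor(im,cv2.COLOR_BGR2HSV); P=cloud("scene",d)
    n=(d>0)&(abs(P[...,0]-.55)<.13)&(abs(P[...,1]-.03)<.14)&(P[...,2]>.035)&(P[...,2]<.065)
    # glass: greenish tint; fit outline of glass+enclosed coating
    g=n&(hsv[...,0]>65)&(hsv[...,0]<100)&(hsv[...,1]>30)&(hsv[...,2]>90)
    m=cv2.morphologyEx(g.astype(np.uint8),cv2.MORPH_OPEN,np.ones((2,2)))
    k,l,s_,_=cv2.connectedComponentsWithStats(m); i=1+np.argmax(s_[1:,4]); v,u=np.nonzero(l==i)
    q=np.array([ray("scene",p,.051)[:2] for p in zip(u,v)],np.float32)
    r=cv2.minAreaRect(q); print("plate",np.array(r[0]),np.array(r[1]),r[2])
    e=np.radians(6.4); R=np.array([[np.cos(e),np.sin(e)],[-np.sin(e),np.cos(e)]])
    print(" in corner frame",R@(np.array(r[0])-[.610,.114])*1000,"rel ang",(r[2]-6.4+45)%90-45)
    return im
E
python3 - <<'E'
from h import *
np.set_printoptions(precision=4,suppress=True)
st(); im=plate(); cv2.imwrite("pics/f.png",cv2.resize(im[150:260,270:400],(650,550),interpolation=3))
E
```

```text
10.55 0.025951275557683565 [0.5062 0.0328 0.1486] 7.859071454809154 [ 0.0034 -0.0007 -1.    ] [-0.1632  0.5538 -0.7836]
plate [0.5756 0.0202] [0.1044 0.1046] 11.663137435913086
 in corner frame [-44.654  -89.3847] rel ang 5.263137435913087
```

View pics/f.png

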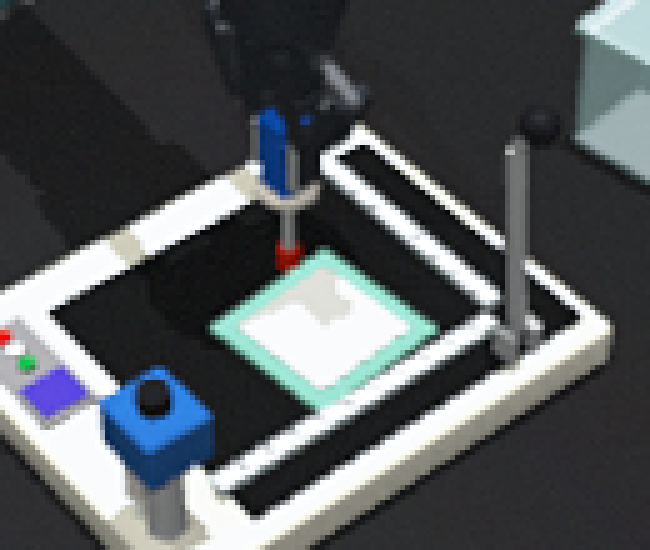

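The plate slid forward and turned; its far-right corner (crop 320,408) nearly touches the far rail. I'll keep nudging in fine steps.

Call:
step_arm(motion=[[[0.01,0.001,0.0001,0,0,0,0],[0.01,0.002,0.0002,0,0,0,0],[0.01,0.003,0.0003,0,0,0,0],[0.01,0.004,0.0004,0,0,0,0],[0.01,0.005,0.0005,0,0,0,0],[0.01,0.006,0.0006,0,0,0,0],[0.01,0.006,0.0006,0,0,0,0],[0.01,0.006,0.0006,0,0,0,0]]])

```text
time: 11.6
tool_pos: [0.5126, 0.0333, 0.1487]
tcp_rot: [2.062, 2.366, 0.004]
wrist_force: [-0.7, -0.7, -0.7]
width: 0.299
```

```bash
python3 - <<'E'
from h import *
np.set_printoptions(precision=4,suppress=True)
st(); im=plate()
E
```

```text
11.6 0.02553670677345871 [0.5126 0.0333 0.1487] 7.86085074134778 [ 0.0043 -0.0007 -1.    ] [-0.733  -0.6645 -0.7296]
plate [0.5779 0.0194] [0.1006 0.1044] 6.324467182159424
 in corner frame [-42.4504 -90.4011] rel ang -0.07553281784057475
```

Call:
step_arm(motion=[[[0.01,0.0005,0,0,0,0,0],[0.01,0.001,0.0001,0,0,0,0],[0.01,0.0015,0.0001,0,0,0,0],[0.01,0.002,0.0002,0,0,0,0],[0.01,0.0025,0.0003,0,0,0,0],[0.01,0.003,0.0003,0,0,0,0],[0.01,0.003,0.0003,0,0,0,0],[0.01,0.003,0.0003,0,0,0,0]]])

```text
time: 12.65
tool_pos: [0.5137, 0.0335, 0.1479]
tcp_rot: [2.063, 2.368, -0.002]
wrist_force: [-6.7, -1.1, 1.3]
width: 0.298
```

```bash
python3 - <<'E'
from h import *
np.set_printoptions(precision=4,suppress=True)
st(); im=plate(); cv2.imwrite("pics/g.png",cv2.resize(im[150:260,270:400],(650,550),interpolation=3))
E
```

```text
12.65 0.025454213806923788 [0.5137 0.0335 0.1479] 7.870212716481027 [-0.0004 -0.0011 -1.    ] [-6.6862 -1.1377  1.3032]
plate [0.5779 0.0195] [0.1006 0.1045] 6.324467182159424
 in corner frame [-42.4503 -90.3493] rel ang -0.07553281784057475
```

View pics/g.png

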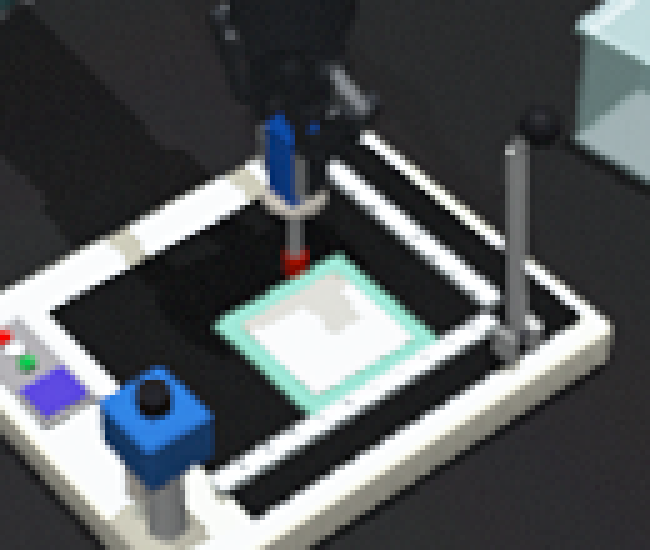

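The plate is flush with the far rail (wrist force -6.7 N, relative angle about 0), its far edge lying along the rail at crop (310–440, 410–335). I'll back off and go round to the right side.

Call:
step_arm(motion=[[[0.01,-0.008,-0.001,0.001,0,0,0],[0.01,-0.016,-0.002,0.012,0,0,0],[0.01,-0.016,-0.002,0.035,0,0,0],[0.01,-0.016,-0.02,0.05,0,0,0],[0.01,-0.005,-0.05,0.05,0,0,0],[0.01,0.02,-0.075,0.05,0,0,0],[0.01,0.045,-0.0925,0.05,0,0,0],[0.01,0.0683,-0.0925,0.05,0,0,0]]])

```text
time: 13.7
tool_pos: [0.5833, -0.0618, 0.199]
tcp_rot: [2.065, 2.364, -0.001]
wrist_force: [0.0, 0.2, -0.9]
width: 0.296
```

Call:
step_arm(motion=[[[0.01,0,0,-0.01,0,0,0],[0.01,0,0,-0.025,0,0,0],[0.01,0,0,-0.039,0,0,0],[0.01,0,0,-0.046,0,0,0],[0.01,0,0,-0.0495,0,0,0],[0.01,-0.0005,0.004,-0.0495,0,0,0],[0.01,-0.0009,0.008,-0.0495,0,0,0],[0.01,-0.0013,0.012,-0.0495,0,0,0]]])

```text
time: 14.7
tool_pos: [0.5823, -0.0494, 0.1501]
tcp_rot: [2.064, 2.364, 0.0]
wrist_force: [0.2, -0.3, -0.7]
width: 0.3
```

```bash
python3 - <<'E'
from h import *
np.set_printoptions(precision=4,suppress=True)
st(); im=plate(); cv2.imwrite("pics/i.png",cv2.resize(im[150:260,270:400],(650,550),interpolation=3))
E
```

```text
14.7 0.02560112134305916 [ 0.5823 -0.0494  0.1501] 7.749576990957663 [ 0.0029 -0.0023 -1.    ] [ 0.1625 -0.29   -0.7053]
plate [0.578  0.0195] [0.1006 0.1043] 6.153712272644043
 in corner frame [-42.3046 -90.3518] rel ang -0.2462877273559556
```

View pics/i.png

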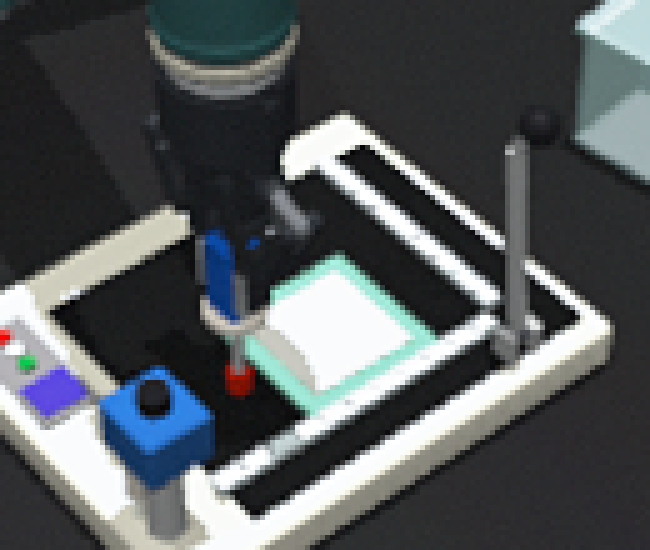

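The tip sits beside the middle of the right edge (crop 238,385). Pushing along the spotter's +y.

Call:
step_arm(motion=[[[0.01,-0.0004,0.0035,-0.0013,0,0,0],[0.01,-0.0008,0.007,-0.0015,0,0,0],[0.01,-0.0012,0.0105,-0.0015,0,0,0],[0.01,-0.0016,0.014,-0.0015,0,0,0],[0.01,-0.002,0.0175,-0.0015,0,0,0],[0.01,-0.0023,0.021,-0.0015,0,0,0],[0.01,-0.0027,0.0245,-0.0015,0,0,0],[0.01,-0.0031,0.028,-0.0015,0,0,0]]])

```text
time: 15.75
tool_pos: [0.579, -0.0208, 0.1485]
tcp_rot: [2.064, 2.364, 0.0]
wrist_force: [-0.6, -1.1, -0.8]
width: 0.296
```

Call:
step_arm(motion=[[[0.01,-0.0003,0.0025,0,0,0,0],[0.01,-0.0006,0.005,0,0,0,0],[0.01,-0.0008,0.0075,0,0,0,0],[0.01,-0.0011,0.01,0,0,0,0],[0.01,-0.0013,0.012,0,0,0,0],[0.01,-0.0015,0.0135,0,0,0,0],[0.01,-0.0017,0.015,0,0,0,0],[0.01,-0.0018,0.016,0,0,0,0]]])

```text
time: 16.75
tool_pos: [0.5773, -0.0047, 0.1485]
tcp_rot: [2.064, 2.364, 0.0]
wrist_force: [0.7, 0.1, -0.7]
width: 0.3
```

```bash
python3 - <<'E'
from h import *
np.set_printoptions(precision=4,suppress=True)
st(); im=plate(); cv2.imwrite("pics/j.png",cv2.resize(im[150:260,270:400],(650,550),interpolation=3))
E
```

```text
16.75 0.02565458853017549 [ 0.5773 -0.0047  0.1485] 7.758623912129119 [ 0.0026 -0.002  -1.    ] [ 0.6777  0.1079 -0.6596]
plate [0.5741 0.0532] [0.1005 0.1037] 5.638864040374756
 in corner frame [-42.4509 -56.4249] rel ang -0.7611359596252427
```

Call:
step_arm(motion=[[[0.01,-0.0001,0.001,0,0,0,0],[0.01,-0.0002,0.002,0,0,0,0],[0.01,-0.0003,0.003,0,0,0,0],[0.01,-0.0004,0.004,0,0,0,0],[0.01,-0.0005,0.0045,0,0,0,0],[0.01,-0.0006,0.005,0,0,0,0],[0.01,-0.0006,0.0055,0,0,0,0],[0.01,-0.0007,0.006,0,0,0,0]]])

```text
time: 17.8
tool_pos: [0.5765, 0.0014, 0.1485]
tcp_rot: [2.064, 2.364, 0.0]
wrist_force: [0.5, -1.2, -0.2]
width: 0.294
```

Call:
step_arm(motion=[[[0.01,0,0.0004,0,0,0,0],[0.01,-0.0001,0.0008,0,0,0,0],[0.01,-0.0001,0.0012,0,0,0,0],[0.01,-0.0002,0.0016,0,0,0,0],[0.01,-0.0002,0.002,0,0,0,0],[0.01,-0.0002,0.002,0,0,0,0],[0.01,-0.0002,0.002,0,0,0,0],[0.01,-0.0002,0.002,0,0,0,0]]])

```text
time: 18.8
tool_pos: [0.5763, 0.0035, 0.1485]
tcp_rot: [2.064, 2.364, 0.001]
wrist_force: [-0.6, 0.2, -1.0]
width: 0.299
```

```bash
python3 - <<'E'
from h import *
np.set_printoptions(precision=4,suppress=True)
st(); im=plate(); cv2.imwrite("pics/j.png",cv2.resize(im[150:260,270:400],(650,550),interpolation=3))
E
```

```text
18.8 0.025496520443020608 [0.5763 0.0035 0.1485] 7.7543950063755815 [ 0.0026 -0.0017 -1.    ] [-0.6315  0.2326 -1.0138]
plate [0.5736 0.0613] [0.101 0.104] 5.629108428955078
 in corner frame [-42.0753 -48.3108] rel ang -0.7708915710449205
```

View pics/j.png

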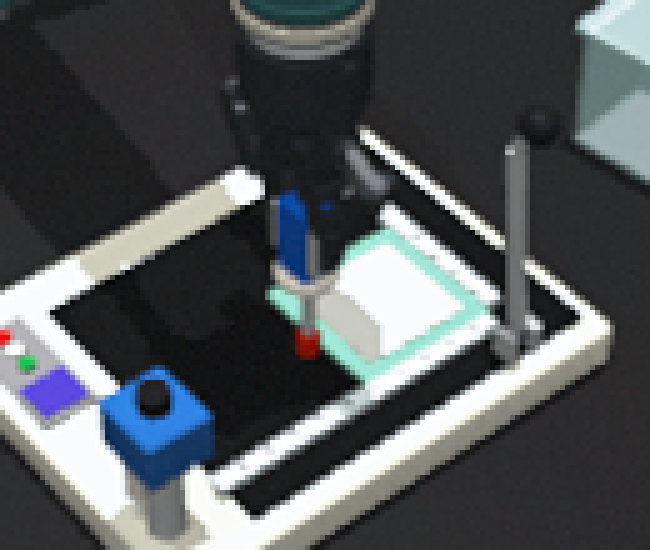

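The left edge is almost at the left rail (crop 390–490, 235–310), with no force yet. A few more fine steps.

Call:
step_arm(motion=[[[0.01,0,0.0005,0,0,0,0],[0.01,-0.0001,0.001,0,0,0,0],[0.01,-0.0001,0.0015,0,0,0,0],[0.01,-0.0002,0.002,0,0,0,0],[0.01,-0.0003,0.0025,0,0,0,0],[0.01,-0.0003,0.003,0,0,0,0],[0.01,-0.0003,0.003,0,0,0,0],[0.01,-0.0003,0.003,0,0,0,0]]])

```text
time: 19.85
tool_pos: [0.5761, 0.0056, 0.1486]
tcp_rot: [2.063, 2.364, -0.001]
wrist_force: [0.3, -6.7, -0.8]
width: 0.301
```

```bash
python3 - <<'E'
from h import *
np.set_printoptions(precision=4,suppress=True)
st(); im=plate()
E
```

```text
19.85 0.02569890572322042 [0.5761 0.0056 0.1486] 7.771080675903602 [ 0.0027 -0.0033 -1.    ] [ 0.3072 -6.7402 -0.7532]
plate [0.5736 0.0635] [0.1025 0.1037] 4.512255668640137
 in corner frame [-41.8194 -46.1446] rel ang -1.8877443313598619
```

There's contact with the left rail at 6.7 N. Now a second nudge on the near edge to re-seat the far edge.

Call:
step_arm(motion=[[[0.01,0.0009,-0.008,0.001,0,0,0],[0.01,0.0018,-0.016,0.01,0,0,0],[0.01,0.0018,-0.016,0.035,0,0,0],[0.01,-0.02,-0.016,0.05,0,0,0],[0.01,-0.06,-0.005,0.05,0,0,0],[0.01,-0.0875,0.02,0.05,0,0,0],[0.01,-0.0875,0.044,0.05,0,0,0],[0.01,-0.0875,0.0488,0.05,0,0,0]]])

```text
time: 20.9
tool_pos: [0.4887, 0.0554, 0.1995]
tcp_rot: [2.061, 2.365, 0.002]
wrist_force: [-0.2, 0.4, -0.5]
width: 0.296
```

Call:
step_arm(motion=[[[0.01,0,0,-0.01,0,0,0],[0.01,0,0,-0.025,0,0,0],[0.01,0,0,-0.039,0,0,0],[0.01,0,0,-0.046,0,0,0],[0.01,0,0,-0.05,0,0,0],[0.01,0.004,0.0004,-0.05,0,0,0],[0.01,0.008,0.0009,-0.05,0,0,0],[0.01,0.012,0.0013,-0.05,0,0,0]]])

```text
time: 21.9
tool_pos: [0.5016, 0.0568, 0.1501]
tcp_rot: [2.06, 2.364, 0.003]
wrist_force: [-0.2, -0.1, -0.6]
width: 0.298
```

```bash
python3 - <<'E'
from h import *
np.set_printoptions(precision=4,suppress=True)
st(); im=plate(); cv2.imwrite("pics/k.png",cv2.resize(im[150:260,270:400],(650,550),interpolation=3))
E
```

```text
21.9 0.02544837435732625 [0.5016 0.0568 0.1501] 7.849466233993179 [ 0.0055 -0.0023 -1.    ] [-0.218  -0.1053 -0.5587]
plate [0.5747 0.0621] [0.103  0.1042] 5.946108818054199
 in corner frame [-40.89   -47.6223] rel ang -0.45389118194579936
```

View pics/k.png

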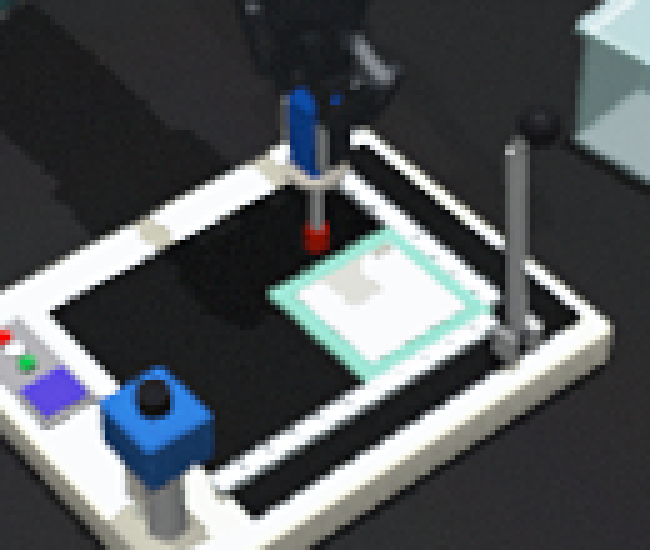

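The plate is in the corner and looks square. The tip (crop 316,240) is just short of the near edge, so I'll nudge until force is felt.

Call:
step_arm(motion=[[[0.01,0.0015,0.0002,-0.0015,0,0,0],[0.01,0.003,0.0003,-0.0015,0,0,0],[0.01,0.0045,0.0005,-0.0015,0,0,0],[0.01,0.006,0.0006,-0.0015,0,0,0],[0.01,0.0075,0.0008,-0.0015,0,0,0],[0.01,0.0085,0.001,-0.0015,0,0,0],[0.01,0.0095,0.0011,-0.0015,0,0,0],[0.01,0.0105,0.0012,-0.0015,0,0,0]]])

```text
time: 22.95
tool_pos: [0.5108, 0.0579, 0.148]
tcp_rot: [2.062, 2.366, -0.001]
wrist_force: [-5.9, -1.4, 0.4]
width: 0.298
```

```bash
python3 - <<'E'
from h import *
np.set_printoptions(precision=4,suppress=True)
st(); im=plate()
E
```

```text
22.95 0.0254700512606099 [0.5108 0.0579 0.148 ] 7.858390183953022 [ 0.0018 -0.0027 -1.    ] [-5.9024 -1.3643  0.4443]
plate [0.5748 0.0621] [0.1031 0.1041] 6.080104351043701
 in corner frame [-40.7989 -47.684 ] rel ang -0.3198956489562974
```

Call:
step_arm(motion=[[[0.01,-0.008,-0.001,0.001,0,0,0],[0.01,-0.016,-0.002,0.01,0,0,0],[0.01,-0.016,-0.01,0.035,0,0,0],[0.01,-0.016,-0.035,0.05,0,0,0],[0.01,0,-0.065,0.05,0,0,0],[0.01,0.035,-0.072,0.05,0,0,0],[0.01,0.067,-0.072,0.05,0,0,0],[0.01,0.0672,-0.072,0.05,0,0,0]]])

```text
time: 24.0
tool_pos: [0.5803, -0.0145, 0.1992]
tcp_rot: [2.061, 2.363, 0.002]
wrist_force: [0.0, -0.1, -0.7]
width: 0.296
```

Call:
step_arm(motion=[[[0.01,0,0,-0.01,0,0,0],[0.01,0,0,-0.025,0,0,0],[0.01,0,0,-0.039,0,0,0],[0.01,0,0,-0.046,0,0,0],[0.01,0,0,-0.05,0,0,0],[0.01,-0.0005,0.004,-0.05,0,0,0],[0.01,-0.0009,0.008,-0.05,0,0,0],[0.01,-0.0013,0.012,-0.05,0,0,0]]])

```text
time: 25.0
tool_pos: [0.5794, -0.0021, 0.1498]
tcp_rot: [2.06, 2.363, 0.003]
wrist_force: [0.5, 0.4, -1.4]
width: 0.3
```

Call:
step_arm(motion=[[[0.01,-0.0002,0.0015,-0.001,0,0,0],[0.01,-0.0003,0.003,-0.0012,0,0,0],[0.01,-0.0005,0.0045,-0.0012,0,0,0],[0.01,-0.0006,0.006,-0.0012,0,0,0],[0.01,-0.0008,0.007,-0.0012,0,0,0],[0.01,-0.0009,0.008,-0.0012,0,0,0],[0.01,-0.001,0.009,-0.0012,0,0,0],[0.01,-0.001,0.009,-0.0012,0,0,0]]])

```text
time: 26.0
tool_pos: [0.5784, 0.006, 0.1486]
tcp_rot: [2.059, 2.363, 0.001]
wrist_force: [0.0, -4.5, -0.1]
width: 0.3
```

```bash
python3 - <<'E'
from h import *
np.set_printoptions(precision=4,suppress=True)
st(); im=plate()
E
```

```text
26.0 0.02565484155327483 [0.5784 0.006  0.1486] 7.858045804695162 [ 0.0063 -0.0045 -1.    ] [ 0.0058 -4.4888 -0.1333]
plate [0.5736 0.0635] [0.1025 0.1037] 4.512255668640137
 in corner frame [-41.8194 -46.1446] rel ang -1.8877443313598619
```

The y contact reproduces (same position, -4.5 N), so both edges are seated. Back to the rack.

Call:
step_arm(motion=[[[0.01,0.0009,-0.008,0.001,0,0,0],[0.01,0.0018,-0.016,0.012,0,0,0],[0.01,0.0018,-0.02,0.05,0,0,0],[0.01,-0.015,-0.04,0.09,0,0,0],[0.01,-0.04,-0.085,0.1,0,0,0],[0.01,-0.065,-0.135,0.1,0,0,0],[0.01,-0.09,-0.185,0.1,0,0,0],[0.01,-0.12,-0.235,0.1,0,0,0]]])

```text
time: 27.05
tool_pos: [0.458, -0.2304, 0.25]
tcp_rot: [2.058, 2.361, 0.004]
wrist_force: [0.5, -0.5, -0.4]
width: 0.299
```

Call:
step_arm(motion=[[[0.01,-0.025,-0.04,0,0,0,0],[0.01,-0.05,-0.08,0,0,0,0],[0.01,-0.071,-0.113,0,0,0,0],[0.01,-0.071,-0.113,-0.03,0,0,0],[0.01,-0.071,-0.113,-0.06,0,0,0],[0.01,-0.071,-0.113,-0.09,0,0,0],[0.01,-0.071,-0.113,-0.106,0,0,0],[0.01,-0.071,-0.113,-0.106,0,0,0]]])

```text
time: 28.05
tool_pos: [0.3865, -0.343, 0.1433]
tcp_rot: [2.059, 2.363, 0.004]
wrist_force: [-0.9, 0.2, -0.5]
width: 0.299
```

```bash
python3 - <<'E'
from h import *
np.set_printoptions(precision=4,suppress=True)
st(); im=plate(); t,_=read_camera("top"); 
o=np.zeros((600,800,3),np.uint8); o[:300,:400]=cv2.resize(im[160:250,290:410],(400,300),interpolation=3)
o[:300,400:]=cv2.resize(im[180:270,150:270],(400,300),interpolation=3); o[300:,:400]=cv2.resize(t[130:220,265:385],(400,300),interpolation=3); o[300:,400:]=cv2.resize(t[170:260,390:510],(400,300),interpolation=3)
cv2.imwrite("pics/l.png",o)
E
```

```text
28.05 0.025538511592012068 [ 0.3865 -0.343   0.1433] 7.8490223851143615 [ 0.0075 -0.0028 -1.    ] [-0.8636  0.1667 -0.5445]
plate [0.5748 0.0621] [0.1031 0.1041] 6.080104351043701
 in corner frame [-40.7989 -47.684 ] rel ang -0.3198956489562974
```

View pics/l.png

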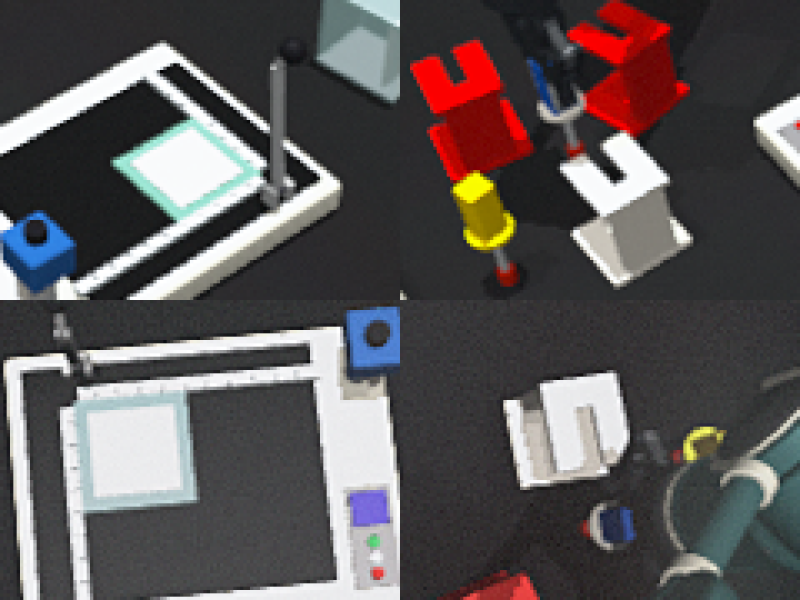

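The plate sits flush on both rails in both views, and the pusher is lined up before the white rack's slot. Insert and lower.

Call:
step_arm(motion=[[[0.01,0.01,0.0015,0,0,0,0],[0.01,0.025,0.0039,0,0,0,0],[0.01,0.04,0.0062,0,0,0,0],[0.01,0.055,0.0085,0,0,0,0],[0.01,0.07,0.0108,0,0,0,0],[0.01,0.08,0.0124,0,0,0,0],[0.01,0.0871,0.0135,0,0,0,0],[0.01,0.0871,0.0135,0,0,0,0]]])

```text
time: 29.15
tool_pos: [0.4751, -0.3305, 0.1451]
tcp_rot: [2.056, 2.361, 0.004]
wrist_force: [0.1, 0.6, -0.1]
width: 0.299
```

Call:
step_arm(motion=[[[0.01,0,0,-0.003,0,0,0],[0.01,0,0,-0.006,0,0,0],[0.01,0,0,-0.009,0,0,0],[0.01,0,0,-0.011,0,0,0],[0.01,0,0,-0.012,0,0,0],[0.01,0,0,-0.0125,0,0,0],[0.01,0,0,-0.013,0,0,0],[0.01,0,0,-0.013,0,0,0]]])

```text
time: 30.15
tool_pos: [0.4752, -0.3304, 0.1321]
tcp_rot: [2.056, 2.361, 0.004]
wrist_force: [0.4, -0.2, -0.7]
width: 0.3
```

```bash
python3 -c "
from h import *
st()"
```

```text
30.15 0.025579844092676645 [ 0.47516081 -0.33044735  0.13210962] 7.891500379132283 [ 0.00991826 -0.00554733 -0.99993543] [ 0.43119599 -0.24855484 -0.68668519]
```

Call:
step_arm(motion=[[[0.01,-0.0005,0.0003,-0.0005,0,0,0],[0.01,-0.001,0.0006,-0.001,0,0,0],[0.01,-0.0015,0.0008,-0.0015,0,0,0],[0.01,-0.0015,0.0008,-0.002,0,0,0],[0.01,-0.0015,0.0008,-0.002,0,0,0],[0.015,-0.0015,0.0008,-0.002,0,0,0],[0.03,-0.0015,0.0008,-0.002,0,0,0],[0.045,-0.0015,0.0008,-0.002,0,0,0]]])

```text
time: 31.15
tool_pos: [0.4735, -0.3296, 0.1297]
tcp_rot: [2.056, 2.361, 0.004]
wrist_force: [0.2, -0.1, 0.5]
width: 0.522
```

Call:
step_arm(motion=[[[0.06,0,0,0,0,0,0],[0.085,0,0,0,0,0,0],[0.085,0,0,0,0,0,0],[0.085,0,0,0.005,0,0,0],[0.085,0,0,0.02,0,0,0],[0.085,0,0,0.05,0,0,0],[0.085,0,0,0.09,0,0,0],[0.085,0,0,0.13,0,0,0]]])

```text
time: 32.15
tool_pos: [0.4736, -0.3297, 0.2621]
tcp_rot: [2.055, 2.36, 0.004]
wrist_force: [-0.1, -0.3, -0.6]
width: 0.995
```

```bash
python3 - <<'E'
from h import *
np.set_printoptions(precision=4,suppress=True)
st(); plate()
for c in("scene",):
    im,d=read_camera(c); P=cloud(c,d); hsv=cv2.cvtColor(im,cv2.COLOR_BGR2HSV)
    rk=(d>0)&(abs(P[...,0]-.475)<.06)&(abs(P[...,1]+.33)<.06)
    m=rk&(P[...,2]>.145)&(P[...,2]<.165)&(hsv[...,1]>100); p=P[m]; print(len(p),p.mean(0) if len(p) else 0)
    b=(d>0)&(abs(P[...,0]-.635)<.08)&(abs(P[...,1]-.11)<.04)&(P[...,2]>.2); print("ball",P[b].mean(0))
cv2.imwrite("pics/m.png",cv2.resize(im[130:290,150:410],(780,480),interpolation=3))
E
```

```text
32.15 0.08500550885102102 [ 0.4736 -0.3297  0.2621] 7.890132156505377 [ 0.0106 -0.0062 -0.9999] [-0.1134 -0.2904 -0.6076]
plate [0.5748 0.0619] [0.1031 0.1047] 6.080104351043701
 in corner frame [-40.7997 -47.8266] rel ang -0.3198956489562974
80 [ 0.4796 -0.331   0.1526]
ball [0.6496 0.1095 0.2282]
```

View pics/m.png

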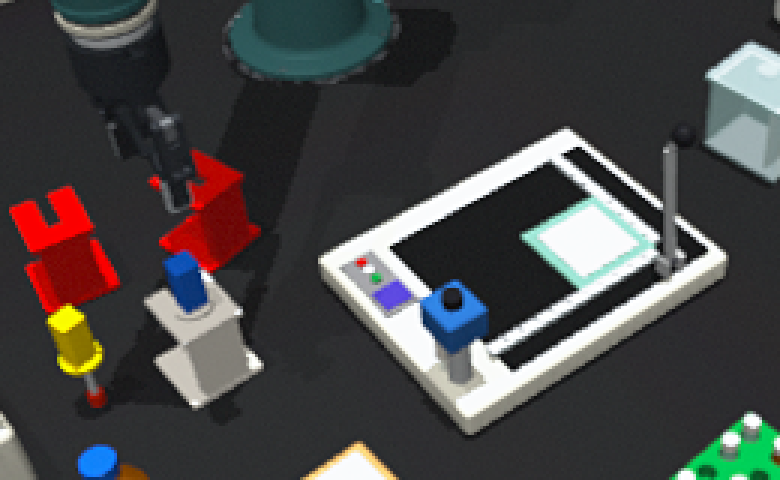

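The pusher hangs in the white rack (crop 185,285), released, and the plate is still flush. I'll check the hang position with the same fit as at the start.

```bash
python3 - <<'E'
from h import *
np.set_printoptions(precision=4,suppress=True)
for lab in("start","now"):
  for c in("scene","top"):
    if lab=="start": z=np.load(c+"0.npz"); im,d=z["im"],z["d"]
    else: im,d=read_camera(c)
    P=cloud(c,d); hsv=cv2.cvtColor(im,cv2.COLOR_BGR2HSV)
    rk=(d>0)&(abs(P[...,0]-.475)<.06)&(abs(P[...,1]+.33)<.06)&(hsv[...,0]>95)&(hsv[...,0]<130)&(hsv[...,1]>120)
    for lo,hi in((.148,.16),(.105,.13)):
        p=P[rk&(P[...,2]>lo)&(P[...,2]<hi)]; r=cv2.minAreaRect(p[:,:2].astype(np.float32)) if len(p)>4 else 0
        print(lab,c,lo,len(p),r,p.mean(0) if len(p) else "")
E
```

```text
start scene 0.148 72 ((0.4749740958213806, -0.3307442367076874), (0.0253287460654974, 0.025481604039669037), 7.826144218444824) [ 0.4771 -0.3307  0.1533]
start scene 0.105 58 ((0.48289626836776733, -0.3346964716911316), (0.031187286600470543, 0.014634804800152779), 55.66892623901367) [ 0.4854 -0.3313  0.1188]
start top 0.148 89 ((0.4719645380973816, -0.32708504796028137), (0.02373877912759781, 0.024361317977309227), 6.195070743560791) [ 0.4716 -0.3271  0.1547]
start top 0.105 20 ((0.4663482904434204, -0.31938427686691284), (0.026913393288850784, 0.011963562108576298), 43.87344741821289) [ 0.4673 -0.3177  0.1197]
now scene 0.148 73 ((0.47664690017700195, -0.3306737542152405), (0.02745567262172699, 0.025325750932097435), 1.3304200172424316) [ 0.4785 -0.331   0.1529]
now scene 0.105 66 ((0.483261376619339, -0.33464139699935913), (0.03229076787829399, 0.018932998180389404), 60.765533447265625) [ 0.4858 -0.3309  0.1181]
now top 0.148 91 ((0.47309112548828125, -0.3274722993373871), (0.02342093549668789, 0.026001788675785065), 6.943765640258789) [ 0.4729 -0.3268  0.1544]
now top 0.105 21 ((0.4659554362297058, -0.320972740650177), (0.027601730078458786, 0.012800350785255432), 52.26028060913086) [ 0.4679 -0.3185  0.1209]
```

The pusher is within about 1.5 mm of where it hung at first. Now the bar: go behind the ball with the fingers closed and turned 90°.

Call:
step_arm(motion=[[[0.085,0,0.01,0.05,0,0,10],[0.02,0.025,0.06,0.065,0,0,20],[0.0,0.048,0.11,0.065,0,0,30],[0.0,0.072,0.16,0.065,0,0,40],[0.0,0.096,0.21,0.065,0,0,50],[0.0,0.12,0.26,0.065,0,0,60],[0.0,0.144,0.31,0.065,0,0,70],[0.0,0.168,0.36,0.065,0,0,80]]], newtons=20)

```text
time: 33.35
tool_pos: [0.6421, 0.0316, 0.3255]
tcp_rot: [0.049, 3.134, 0.018]
wrist_force: [-0.8, -0.7, 0.3]
width: -0.003
```

```bash
python3 -c "
from h import *
st();print(read_state()['q'])"
```

```text
33.35 -0.00025203209190296133 [0.64209729 0.03155464 0.32551982] 88.22821769593766 [ 0.00734526  0.0112113  -0.99991017] [-0.8384708  -0.6936584   0.25142226]
[ 0.00469408  0.16399271  1.59218734  0.01138788  1.37802646 -1.53727923]
```

Call:
step_arm(motion=[[[0.0,0.025,0.03,0,0,0,4],[0.0,0.048,0.06,0,0,0,8],[0.0,0.05,0.086,0,0,0,8],[0.0,0.05,0.087,-0.02,0,0,8],[0.0,0.05,0.087,-0.045,0,0,8],[0.0,0.05,0.087,-0.07,0,0,8],[0.0,0.05,0.087,-0.087,0,0,8],[0.0,0.05,0.087,-0.087,0,0,8]]])

```text
time: 34.35
tool_pos: [0.6902, 0.1176, 0.2357]
tcp_rot: [-0.169, 3.135, 0.018]
wrist_force: [0.0, -1.1, -0.3]
width: 0.003
```

```bash
python3 - <<'E'
from h import *
np.set_printoptions(precision=4,suppress=True)
st(); im,d=read_camera("scene"); plate()
cv2.imwrite("pics/n.png",cv2.resize(im[110:250,290:430],(600,600),interpolation=3))
E
```

```text
34.35 0.00021883779185961962 [0.6902 0.1176 0.2357] 96.1672580060627 [ 0.0009  0.0112 -0.9999] [ 0.0208 -1.0888 -0.3001]
plate [0.5747 0.0623] [0.1031 0.1046] 6.080104351043701
 in corner frame [-40.7975 -47.4337] rel ang -0.3198956489562974
```

View pics/n.png

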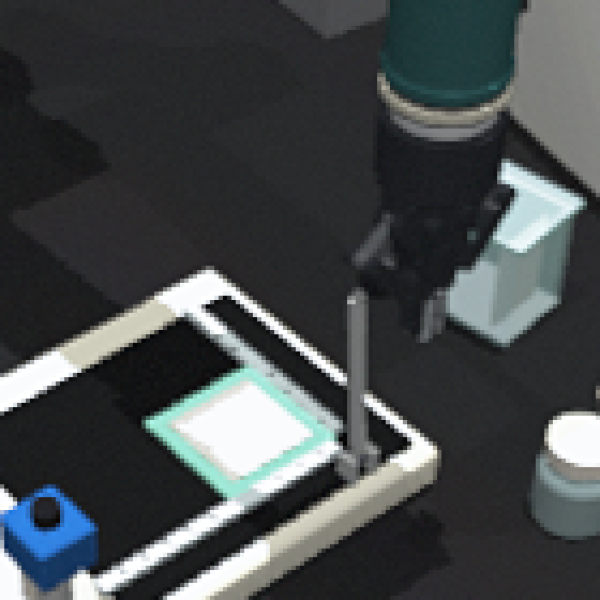

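The closed fingers stand beyond the ball on the far side (crop 430,330), with the bar at 357. Pulling towards the robot.

Call:
step_arm(motion=[[[0.0,-0.012,-0.0013,0,0,0,0],[0.0,-0.024,-0.0027,0,0,0,0],[0.0,-0.036,-0.004,-0.001,0,0,0],[0.0,-0.048,-0.0054,-0.002,0,0,0],[0.0,-0.06,-0.0067,-0.003,0,0,0],[0.0,-0.071,-0.008,-0.004,0,0,0],[0.0,-0.082,-0.0092,-0.005,0,0,0],[0.0,-0.09,-0.0101,-0.006,0,0,0]]])

```text
time: 35.45
tool_pos: [0.6013, 0.1079, 0.2327]
tcp_rot: [-0.169, 3.131, 0.018]
wrist_force: [0.5, 0.0, -0.3]
width: 0.002
```

```bash
python3 - <<'E'
from h import *
np.set_printoptions(precision=4,suppress=True)
st(); im,d=read_camera("scene"); print([(r["score"],w("scene",r["xyz"])) for r in spot_in("scene","bar_ball")+spot_in("scene","bar")])
cv2.imwrite("pics/o.png",cv2.resize(im[110:250,290:430],(500,500),interpolation=3))
E
```

```text
35.45 0.00016331570097880777 [0.6013 0.1079 0.2327] 96.18918982281231 [ 0.0057  0.012  -0.9999] [ 0.5241  0.0378 -0.2935]
[(0.54, array([0.6048, 0.1049, 0.1321])), (0.66, array([0.6045, 0.1058, 0.1318]))]
```

View pics/o.png

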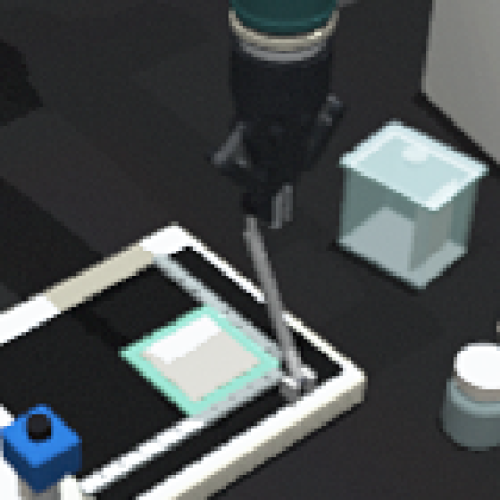

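The bar follows and now leans to roughly 1.05 rad. A little further, then clear upwards and let it sink.

Call:
step_arm(motion=[[[0.0,-0.008,-0.0009,-0.003,0,0,0],[0.0,-0.016,-0.0018,-0.006,0,0,0],[0.0,-0.024,-0.0027,-0.009,0,0,0],[0.0,-0.03,-0.0034,-0.012,0,0,0],[0.0,-0.03,-0.0034,-0.012,0,0,0],[0.0,-0.02,-0.0022,0.01,0,0,0],[0.0,-0.02,-0.0022,0.06,0,0,0],[0.0,-0.02,-0.0022,0.11,0,0,0]]])

```text
time: 36.6
tool_pos: [0.5817, 0.1057, 0.3438]
tcp_rot: [-0.169, 3.131, 0.018]
wrist_force: [0.3, -0.3, 0.8]
width: 0.0
```

Call:
step_arm(motion=[[[0.0,0,0,0,0,0,0],[0.0,0,0,0,0,0,0],[0.0,0,0,0,0,0,0],[0.0,0,0,0,0,0,0],[0.0,0,0,0,0,0,0],[0.0,0,0,0,0,0,0],[0.0,0,0,0,0,0,0],[0.0,0,0,0,0,0,0]]])

```text
time: 37.6
tool_pos: [0.5818, 0.1058, 0.3438]
tcp_rot: [-0.169, 3.131, 0.018]
wrist_force: [-0.6, -1.0, -1.1]
width: -0.001
```

```bash
python3 - <<'E'
from h import *
np.set_printoptions(precision=4,suppress=True)
st(); im,d=read_camera("scene"); print([(r["score"],w("scene",r["xyz"])) for r in spot_in("scene","bar_ball")+spot_in("scene","bar")])
cv2.imwrite("pics/p.png",cv2.resize(im[110:250,290:430],(500,500),interpolation=3))
E
```

```text
37.6 -0.00012646535411344243 [0.5818 0.1058 0.3438] 96.18721467704114 [ 0.0052  0.0119 -0.9999] [-0.5856 -0.9837 -1.0703]
[(0.61, array([0.555 , 0.0991, 0.0583])), (0.7, array([0.5522, 0.1045, 0.0579]))]
```

View pics/p.png

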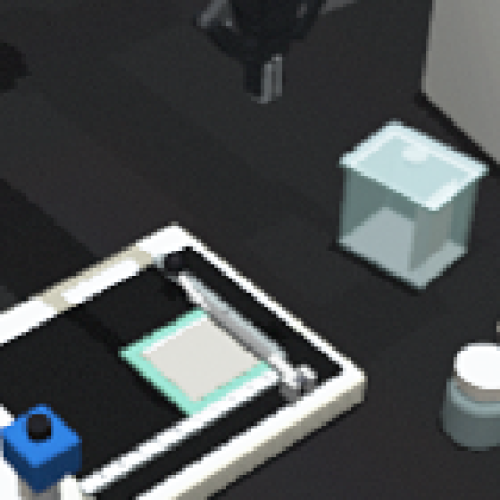

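The bar is down over the plate's left border, ball at crop (175,263). Final numeric check while the arm waits clear.

Call:
step_arm(motion=[[[0.0,-0.01,-0.03,0,0,0,0],[0.0,-0.03,-0.08,0,0,0,0],[0.0,-0.05,-0.13,0,0,0,0],[0.0,-0.07,-0.18,0,0,0,0],[0.0,-0.08,-0.21,0,0,0,0],[0.0,-0.08,-0.21,0,0,0,0],[0.0,-0.08,-0.21,0,0,0,0],[0.0,-0.08,-0.21,0,0,0,0]]])

```text
time: 38.75
tool_pos: [0.5021, -0.1033, 0.3438]
tcp_rot: [-0.171, 3.131, 0.019]
wrist_force: [-0.5, 0.1, -0.6]
width: -0.001
```

```bash
python3 - <<'E'
from h import *
np.set_printoptions(precision=4,suppress=True)
st(); plate()
im,d=read_camera("scene"); P=cloud("scene",d); hsv=cv2.cvtColor(im,cv2.COLOR_BGR2HSV)
m=(d>0)&(abs(P[...,0]-.478)<.04)&(abs(P[...,1]-.095)<.04)&(P[...,2]>.056); p=P[m]; print("ball",len(p),p.mean(0),p[:,2].max())
m=(d>0)&(abs(P[...,0]-.58)<.05)&(abs(P[...,1]-.105)<.03)&(P[...,2]>.056); p=P[m]; 
print("bar slope",np.polyfit(p[:,0],p[:,2],1),len(p))
rk=(d>0)&(abs(P[...,0]-.475)<.06)&(abs(P[...,1]+.33)<.06)&(hsv[...,0]>95)&(hsv[...,0]<130)&(hsv[...,1]>120)&(P[...,2]>.148); p=P[rk]; print("handle",len(p),p.mean(0))
for t in["tank","bottle_clear","bottle_amber","jar","plate_box","timer"]:
    r=spot_in("scene",t); print(t,w("scene",r[0]["xyz"]) if r else None)
E
```

```text
38.75 -5.326643518446663e-05 [ 0.5021 -0.1033  0.3438] 96.26585569433595 [ 0.0052  0.0123 -0.9999] [-0.4766  0.0641 -0.5623]
plate [0.574  0.0572] [0.1005 0.0942] 6.080104351043701
 in corner frame [-42.0989 -52.4153] rel ang -0.3198956489562974
ball 71 [0.4903 0.0927 0.0749] 0.09199485859359124
bar slope [-0.0035  0.0617] 90
handle 69 [ 0.4782 -0.3312  0.1532]
tank None
bottle_clear [0.6699 0.4385 0.0744]
bottle_amber [ 0.6624 -0.468   0.0872]
jar [0.7408 0.2356 0.0564]
plate_box [ 0.7375 -0.3036  0.0357]
timer [0.6748 0.3535 0.0208]
```

```bash
python3 -c "
from workcell import *
print(finish_job())"
```

```text
the job is handed in; nothing more can be done
None
```

I finished the job and handed it in at about 39 s of the 72 s allowed. No verdict was reported.

**What I did:** I took the pusher from the white rack and nudged the plate on its near edge, then its right edge, then each once more. After that I hung the pusher back in its slot and let go, then pulled the bar's ball towards the robot until the bar sank shut.

**Last checks:**
- **Plate:** the second nudges met the rails at the same positions as the first, at 4.5–6.7 N. The relative angle was about -0.3° (0.006 rad). After the bar came down, the right edge was unchanged to about 0.3 mm.
- **Bar:** lies level, with a measured slope of about -0.004. The top of the ball is at 92 mm, against 90 mm expected.
- **Pusher:** hangs within about 1.5 mm of where it was at the start, at the same height.
- **Bench items:** the two bottles, jar, plate box and timer were found where they started, within a few mm.

**What disagreed or was missed:**
- The scene camera reads about 7–9 mm too far in the spotter's x, so I judged flushness by contact force and position and by eye, not by that camera's absolute numbers.
- Two plate fits made while the gripper hid part of the plate read -1.9°, but the unobstructed fits did not. The last fit measured the plate 6 mm too narrow, because the bar hides its left border.
- The network missed the tank in the last check. It stood in place in the last picture, taken just before, and the arm never went near it.
- I viewed 15 pictures, five over the budget of 10.

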